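# Change the tile in the drying press

### The job

The pale tile in the press is dry. Stand the steel weight and lay the wooden bar aside on the blue-grey board, lay the pale tile flat in the middle of the kiln shelf and square with it, and put the dark brown tile in its place, centred on the press's plaster bed and in line with it. Then slip the bar back over the two pins so that it lies on the dark tile, and stand the weight upright on the middle of the bar; leave the cream-glazed tile and the roll of tape where they are and never tip a tile on edge.

Things in the scene. Friction and masses are not known exactly. Their poses are not given: they have to be found in the camera images.
- tile_press: Fixed press: plywood base 84 (x) x 196 (y) x 12 mm, on it a white plaster bed 52 x 104 mm, its top at z = 22 mm; two upright 8 mm steel pins at y = +-72 mm, tops at z = 66 mm, tapering over the last 10 mm. Origin: centre of the underside, on the table; z up, y along the bed. At the start: tile on the bed, bar on the tile (underside z = 36 mm), weight on the bar (underside z = 52 mm).
- press_bar: Loose mid-brown wooden bar 30 (x) x 180 (y) x 16 mm, 0.14 kg, with two upright through slots 15 mm (x) by 22.5 mm (y) centred at y = -72 and +72 mm that pass over the pins of the press. Origin: centre of its underside; z up. Either way round will do. Solid between the slots: grip it across its 30 mm width at the middle.
- steel_weight: Loose bright steel cylinder weight, 50 mm diameter, body 43 mm tall, with a neck and a 25 mm diameter knob above it, 62 mm tall in all, about 0.65 kg. Origin: centre of its underside; z up.
- pale_tile: Loose pale pinkish terracotta tile with an incised leaf, 58 (x) x 100 (y) x 14 mm, 0.15 kg, dry; starts in the press under the bar, a 14 mm strip of it showing along both sides of the bar. Origin: centre of its underside; z up, y along its length.
- dark_tile: Loose dark brown tile with an incised leaf, stiff, 58 (x) x 100 (y) x 14 mm, 0.15 kg; starts flat on the table left of the wooden chest, beside the cream tile. Origin: centre of its underside; z up, y along its length.
- cream_tile: Cream-glazed tile of the same size, flat on the table beside the dark one; not to be moved. Origin: centre of its underside.
- kiln_shelf: Kiln shelf, tan with a worn white wash on top, a flat plate 114 (x) x 164 (y) x 14 mm fixed to the table. Origin: centre of its underside; z up, y along its length; its top is at z = 14 mm.
- side_bat: Blue-grey painted flat board 124 (x) x 184 (y) x 14 mm fixed to the table, the side area for the weight and the bar. Origin: centre of its underside; z up, y along its length; its top is at z = 14 mm.
- tape_roll: Roll of beige masking tape lying flat at the right, 102 mm outside diameter, 24 mm tall; a bystander, not to be moved. Origin: centre of its underside.

How it is judged (in metres and radians):
On the way, in this order (a step that is already met when the one before it is completed fails the run):
1. the weight stands and the bar lies on the blue-grey side board (x of steel_weight in the frame of side_bat between -0.055 and 0.055 m and y of steel_weight in the frame of side_bat between -0.085 and 0.085 m and height (world z) of each of steel_weight, press_bar below 0.018 m and angle between each of steel_weight, press_bar's own z axis and vertical below 0.1 rad and x of press_bar in the frame of side_bat between -0.055 and 0.055 m and y of press_bar in the frame of side_bat between -0.07 and 0.07 m), for 0.2 s.
2. the pale tile lies in the middle of the kiln shelf (horizontal distance between pale_tile and kiln_shelf below 0.02 m and height (world z) of pale_tile below 0.018 m and angle between pale_tile's own z axis and vertical below 0.06 rad), for 0.2 s.
3. the dark tile lies on the plaster bed (horizontal distance between dark_tile and tile_press below 0.012 m and height (world z) of dark_tile below 0.026 m and angle between dark_tile's own z axis and vertical below 0.06 rad), for 0.2 s.
4. the bar is back over the pins and lies on the dark tile (horizontal distance between press_bar and tile_press below 0.012 m and height (world z) of press_bar below 0.04 m and angle between press_bar's own z axis and vertical below 0.06 rad), for 0.2 s.
At the end, for the whole second after the job is handed in: Pale tile flat on the kiln shelf, within 20 mm of its middle and 0.25 rad; dark tile flat on the bed within 12 mm and 0.15 rad; bar flat on the dark tile, both pins through its slots; weight upright on the bar within 15 mm of its middle; all at rest (all of step 2 and all of step 3 and all of step 4 and angle between the y axis of pale_tile and the y axis of kiln_shelf, either way round below 0.25 rad and angle between the y axis of each of dark_tile, press_bar and the y axis of tile_press, either way round below 0.15 rad and height (world z) of press_bar above 0.033 m and horizontal distance between steel_weight and press_bar below 0.015 m and height (world z) of steel_weight between 0.049 and 0.056 m and angle between steel_weight's own z axis and vertical below 0.1 rad and linear speed of each of steel_weight, press_bar, pale_tile, dark_tile below 0.02 m/s); the robot touches nothing.
It fails at once if the cream tile moved more than 20 mm (distance of cream_tile from where it was at the start of the episode above 0.02 m).
It fails at once if the tape roll moved more than 30 mm (distance of tape_roll from where it was at the start of the episode above 0.03 m).
It fails at once if a tile was tipped on edge (more than 0.8 rad) (angle between any of pale_tile, dark_tile's own z axis and vertical above 0.8 rad).
It also fails if it takes over 128 s, if anything falls off the work surface, if the arm or the gripper's body presses on something with over 40 N, if the wrist force passes 120 N, or if a joint passes its speed limit or range.

### The arm

A 6-joint arm with a two-finger parallel gripper is mounted at the origin on a cart in front of the work surface, level with it; the furniture and walls round the work are solid. World frame = base frame: x ahead of the robot, y to its left, z up, the work surface at z = 0. Lengths are in mm, angles in rad, forces in N, time in s.
With the tool pointing down it reaches from about 325 to 775 mm from the base axis. Payload 5.5 kg.
Tool frame: the origin (TCP) lies between the finger pads; the fingertips stand 11 mm ahead of it and the grasp point (between the pads) lies 8 mm behind it; z points along the fingers, x is the direction in which the jaws open and shut, and the axes are right-handed (so a half turn about z gives the same grasp; the last joint's range is limited). The gripper opens to 85 mm and grips with 20 to 120 N. Pads are 22 mm wide; open, the fingers measure 114 mm over their backs; the gripper's body (76 mm by 85 mm) begins 54 mm behind the grasp point. The pads swing forward as they close: fully open they stand 13 mm farther back than shut.
Start: joints at [-1.372, 0.091, 1.231, -0, 1.82, -0.057], TCP at [151.811, -580.491, 218.475] pointing down, gripper open.
Joint ranges: [-2.87, 2.87], [-0.86, 2.18], [0.17, 2.46], [-1.51, 4.65], [0.06, 2.69], [-2.65, 2.65]. Speed limits (rad/s): [2.57, 2.57, 3.01, 3.14, 3.14, 3.14].

### API

Orientations are given as a rotation vector (axis times angle).
In Python, from rig import env gives the robot as it stands. Calls block until the motion is done:
- env.goto(position, orientation): joint-space move of the TCP to a pose.
- env.move_linear(position, rate=150, frame=None): straight line of the TCP; frame=None keeps the orientation; rate is the mean speed in mm/s.
- env.move_joints(angles): joint-space move.
- env.move_gripper(opening, newtons=None): finger opening in mm; newtons is the grip in N (None keeps the last); returns when the fingers have stopped.
- env.pause(seconds).
- env.solve_ik(position, orientation): joint angles nearest the present ones, or None.
- env.observe(): the state.
- env.camera(name): name is "scene" or "top"; returns (picture, depth): 420x560x3 uint8, red, green, blue; 420x560 float32, mm along the optical axis (not along the pixel's ray), 0 where there is no reading.
- env.camera_model(name): a dict with "intrinsics" (3x3 intrinsics, pixels), "k1" (the pictures are not rectified: a ray, as slopes to the right and down, at radius r is drawn at 1 + k1 r^2 times it, then the intrinsics apply), "rvec" (rotation vector, rad) and "tvec" (3), from world to camera coordinates, as OpenCV has them. Camera axes: x right, y down, z forward; pixel columns grow to the right and rows downward; lengths in mm; the calibration is good to about 2 mm. A picture is of the moment at which its call begins. camera_model takes no time and is no camera call.
A pose or a line that the arm cannot do raises env.IKError and nothing moves.
- env.job_done(): hands the job in, once; it reports no verdict.
The state is a dict: "t": time; "joints": joint angles; "dq": joint speeds; "joint_torque": joint torques, N m; "position": TCP position; "orientation": TCP orientation; "contact_force": force on the tool from outside, world axes, zero at the start; "wrist_torque": the same for the moment, N m; "gripper_width": finger opening in mm.
Only numpy, scipy, OpenCV 4.12 (cv2) and the standard library are available. Lean on these libraries where they do the work, as an engineer would, in place of code of your own. Each camera call takes 0.05 s, during which the arm holds its last target. There are 200 camera calls.

## Working session

There is one attempt and no reset: what is moved stays moved. The work goes in short steps, each a Python script; the robot and the scene stay as the last script left them, time stands still between calls to the robot, and variables do not carry over. Pictures are saved under pics/ and viewed, about 12 in all and at most 16, crops included, and the job is handed in when it is done.

```bash
ls; mkdir -p pics; python3 - <<'E'
from rig import env
import cv2,numpy as np
for n in("scene","top"):
    p,d=env.camera(n); cv2.imwrite(f"pics/{n}0.png",p[:,:,::-1]); np.save(f"pics/{n}0.npy",d); np.save(f"pics/{n}0rgb.npy",p)
    print(env.camera_model(n), (d>0).mean())
print(env.observe())
E
```

```text
pics
{'intrinsics': array([[446.549671  ,   0.        , 277.31936182],
       [  0.        , 446.549671  , 207.84665736],
       [  0.        ,   0.        ,   1.        ]]), 'k1': -0.030631021881260177, 'rvec': array([ 1.14380241, -2.35793972,  0.97389427]), 'tvec': array([384.90467906, 259.88978367, 691.75045775])} 0.9956462585034014
{'intrinsics': array([[528.61352694,   0.        , 284.71497056],
       [  0.        , 528.61352694, 212.26337916],
       [  0.        ,   0.        ,   1.        ]]), 'k1': -0.0777775980032761, 'rvec': array([ 2.18475536, -2.12041582,  0.14079838]), 'tvec': array([  89.71796831,  481.80615854, 1247.01560414])} 0.9961649659863946
{'t': 0.1, 'joints': array([-1.37171461e+00,  9.17973154e-02,  1.23175803e+00, -6.95145647e-06,
        1.81982028e+00, -5.67235082e-02]), 'dq': array([ 5.25289979e-05, -1.83476437e-03, -3.29266563e-03,  2.17822745e-03,
        6.06411136e-04,  3.43097279e-04]), 'joint_torque': array([ 4.40355594e-03, -4.60218322e+01, -4.19218504e+01,  6.01798547e-05,
        1.05958938e-02, -9.90530026e-06]), 'position': array([ 151.74174121, -580.20649022,  217.4599394 ]), 'orientation': array([-2.48572738e+00,  1.91923279e+00,  2.12235960e-03]), 'contact_force': array([-0.40202991, -0.27478647,  0.63940243]), 'wrist_torque': array([ 0.01526395,  0.03306365, -0.01029248]), 'gripper_width': 85.65363122610957}
```

View pics/top0.png

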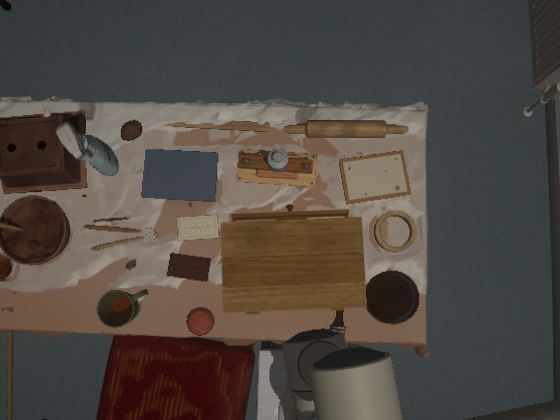

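View pics/scene0.png

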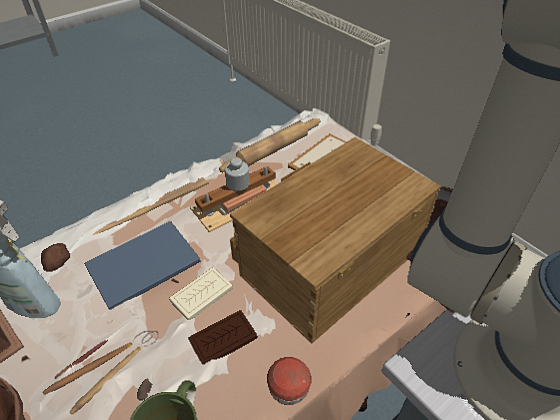

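The top view has the blue board at about (180,175), the press with its weight at (277,165), the kiln shelf at (375,175) and the dark tile at (188,266). The cream tile is at (198,228), the tape at (394,231), and a tall chest in the middle at (293,265).

```bash
cat > h.py <<'E'
import numpy as np, cv2
from scipy.spatial.transform import Rotation as R
from rig import env
def cam(n):
    m=env.camera_model(n); K=np.array(m["intrinsics"]); D=np.array([m["k1"],0,0,0,0.])
    return K,D,cv2.Rodrigues(np.array(m["rvec"],float))[0],np.array(m["tvec"],float)
def rays(n,uv):
    K,D,Rm,t=cam(n); s=cv2.undistortPoints(np.asarray(uv,float).reshape(-1,1,2),K,D).reshape(-1,2)
    return -Rm.T@t, np.c_[s,np.ones(len(s))]@Rm     # centre, world dirs with camera-z 1
def onplane(n,uv,z):
    c,d=rays(n,uv); return c+d*((z-c[2])/d[:,2])[:,None]
def cloud(n,depth):
    v,u=np.mgrid[:420,:560]; c,d=rays(n,np.c_[u.ravel(),v.ravel()])
    return (c+d*depth.reshape(-1,1)).reshape(420,560,3)
def project(n,P):
    K,D,Rm,t=cam(n); return cv2.projectPoints(np.asarray(P,float).reshape(-1,1,3),Rm,t,K,D)[0].reshape(-1,2)
def rect(n,mask,z,box):
    """largest blob of mask in box(u0,v0,u1,v1), outline cast on plane z -> centre, length, width, yaw of the long side"""
    m=np.zeros((420,560),np.uint8); u0,v0,u1,v1=box; m[v0:v1,u0:u1]=mask[v0:v1,u0:u1]
    m=cv2.morphologyEx(m,cv2.MORPH_CLOSE,np.ones((5,5)));m=cv2.morphologyEx(m,cv2.MORPH_OPEN,np.ones((3,3)))
    c=max(cv2.findContours(m,cv2.RETR_EXTERNAL,cv2.CHAIN_APPROX_NONE)[0],key=cv2.contourArea)
    P=onplane(n,c[:,0],z)[:,:2].astype(np.float32); r=cv2.minAreaRect(P); b=cv2.boxPoints(r)
    e=max(b[1]-b[0],b[2]-b[1],key=np.linalg.norm)
    yaw=np.arctan2(e[1],e[0])%np.pi
    return np.r_[r[0],max(r[1]),min(r[1]),yaw]
def down(yaw):
    """tool pointing down; jaws open along world direction yaw"""
    x=np.array([np.cos(yaw),np.sin(yaw),0]); z=np.array([0,0,-1.]); return R.from_matrix(np.c_[x,np.cross(z,x),z]).as_rotvec()
E
cat > a.py <<'E'
from h import *
np.set_printoptions(precision=1,suppress=True,linewidth=150)
d=np.load("pics/top0.npy"); p=np.load("pics/top0rgb.npy"); C=cloud("top",d); hsv=cv2.cvtColor(p,cv2.COLOR_RGB2HSV)
pts={"board":(180,175),"weight":(277,155),"barL":(250,163),"barR":(305,160),"shelf":(375,175),"shelfedge":(344,180),"dark":(188,266),"cream":(205,228),"tape":(378,235),"chest":(293,265),"pale":(277,175),"ply":(277,182),"table":(200,205),"bottle":(70,140),"pot":(390,300),"pin":(350,130),"pinL":(246,161),"pencup":(120,305),"redball":(200,320),"chestledge":(290,216)}
for k,(u,v) in pts.items(): print(k,C[v,u],p[v,u],hsv[v,u],d[v,u])
z=C[...,2]
ok=(z>-30)&(z<500); print("pale/dark.. height ranges; max z per col block")
big=cv2.resize(np.clip(z*1.0,0,255).astype(np.uint8)[90:350,:440],None,fx=1.8,fy=1.8)
cv2.imwrite("pics/hz.png",cv2.applyColorMap(np.clip(big*3.0,0,255).astype(np.uint8),cv2.COLORMAP_JET))
crop=cv2.resize(p[130:290,130:420,::-1],None,fx=2.7,fy=2.7,interpolation=cv2.INTER_CUBIC); cv2.imwrite("pics/crop0.png",crop)
E
python3 a.py
```

```text
board [566.6 366.7  15.1] [62 69 77] [106  50  77] 1307.4493
weight [599.3 125.4 117.5] [111 110 104] [ 26  16 111] 1209.5507
barL [593.4 191.3  52.6] [82 58 39] [ 13 134  82] 1273.3019
barR [604.8  58.9  52.3] [93 60 32] [ 14 167  93] 1274.7584
shelf [ 582.1 -117.8   10.1] [140 129 110] [ 19  55 140] 1313.0237
shelfedge [565.5 -39.8  17.6] [110  80  48] [ 15 144 110] 1303.6332
dark [342.7 335.   13.7] [48 34 27] [ 10 112  48] 1279.4092
cream [436.7 298.1  12.9] [152 142 119] [ 21  55 152] 1292.407
tape [ 431.1 -123.8   24. ] [123 104  70] [ 19 110 123] 1279.4493
chest [348.1  82.6 164.6] [99 71 38] [ 16 157  99] 1129.732
pale [568.6 125.5  39.1] [134  90  65] [ 11 131 134] 1283.2096
ply [556.8 125.5  10.2] [139 113  75] [ 18 117 139] 1310.3344
table [494.7 315.1   2.4] [120  94  77] [ 12  91 120] 1310.5192
bottle [582.1 543.3 270.4] [109 105  96] [ 21  30 109] 1057.0216
pot [ 275.7 -153.7   26.6] [31 25 20] [14 90 31] 1256.419
pin [687.1 -50.6  38.9] [105  80  56] [ 15 119 105] 1298.4392
pinL [595.1 200.1  65.5] [78 76 72] [20 20 78] 1260.733
pencup [243.7 491.6  28. ] [68 35 15] [ 11 199  68] 1252.7001
redball [216.1 296.2  36.3] [108  54  40] [  6 161 108] 1240.3033
chestledge [467.9  91.2  49.9] [64 45 26] [ 15 151  64] 1259.2605
pale/dark.. height ranges; max z per col block
```

View pics/crop0.png

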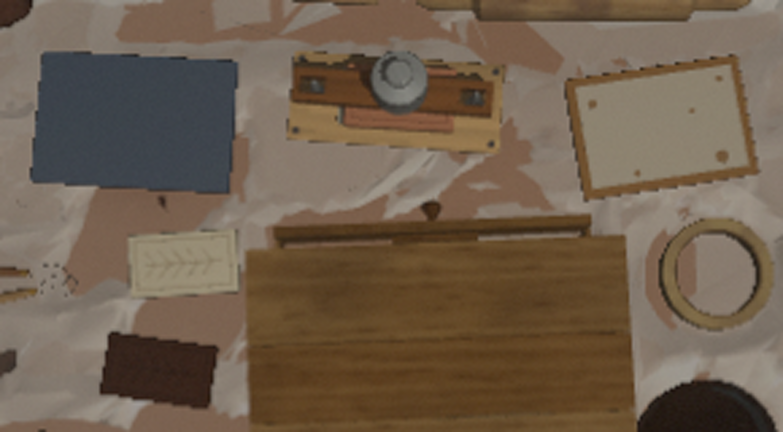

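The crop shows the bar's slots with pins near crop (316,85) and (476,97), and the weight at (398,80). The pale strip shows below the bar, and a half-open drawer with a knob sticks out behind the chest. Next I'll measure the outlines.

```bash
cat > b.py <<'E'
from h import *
np.set_printoptions(precision=2,suppress=True,linewidth=150)
d=np.load("pics/top0.npy"); p=np.load("pics/top0rgb.npy"); C=cloud("top",d); hsv=cv2.cvtColor(p,cv2.COLOR_RGB2HSV).astype(int)
H,S,V=np.moveaxis(hsv,2,0); z=C[...,2]
img=p[:,:,::-1].copy()
def show(k,m,zz,box):
    r=rect("top",m,zz,box); print(k,r)
    c,s=np.cos(r[4]),np.sin(r[4]); q=[[r[0]+a*r[2]/2*c-b*r[3]/2*s, r[1]+a*r[2]/2*s+b*r[3]/2*c, zz] for a,b in((1,1),(1,-1),(-1,-1),(-1,1))]
    globals().setdefault("Q",[]).append(project("top",q))
show("board",((H>95)&(H<125)&(S>35)),14,(135,140,225,210))
show("shelf",(z>4)|(S>125),14,(335,145,418,206))
show("dark",(V<65),14,(160,245,215,285))
show("cream",(H>=18)&(H<=30)&(S<75)&(V>110),14,(170,210,222,245))
show("ply",((S>100)&(V>40)&(H>14))|(z>9),12,(230,160,322,192))
show("bar",(z>44)&(z<75),52,(230,145,322,180))
show("weighttop",(z>80),100,(250,140,310,180))
show("tape",(z>14),24,(365,205,422,256))
ch=(z>150)&(z<180); v,u=np.where(ch[200:320,200:380]); P=C[200:320,200:380][ch[200:320,200:380]]
print("chest",np.percentile(P,[1,50,99],axis=0))
for nm,uv in {"pinL":(247,161),"pinR":(306.3,166)}.items(): print(nm,onplane("top",[uv],66))
for q in Q:
    cv2.polylines(img,[np.int32(np.round(q*16))],True,(0,255,0),1,cv2.LINE_AA,4)
cv2.imwrite("pics/fit0.png",cv2.resize(img[135:295,130:425],None,fx=2.7,fy=2.7,interpolation=cv2.INTER_CUBIC))
E
python3 b.py
```

```text
board [568.45 367.72 180.86 122.2    1.54]
shelf [ 582.23 -120.85  208.52  152.28    1.6 ]
dark [341.1  334.21  98.94  55.49   1.47]
cream [435.35 320.34 117.76  63.29   1.7 ]
ply [574.23 129.91 221.14  75.9    1.6 ]
bar [596.83 182.93  77.02  31.71   1.54]
weighttop [592.9  125.47  49.91  46.47   0.03]
tape [ 442.35 -167.81  103.36   97.72    1.6 ]
chest [[252.08 -66.59 161.17]
 [349.29  84.4  166.87]
 [449.08 233.67 171.84]]
pinL [[595.04 197.63  66.  ]]
pinR [[587.07  55.87  66.  ]]
```

View pics/fit0.png

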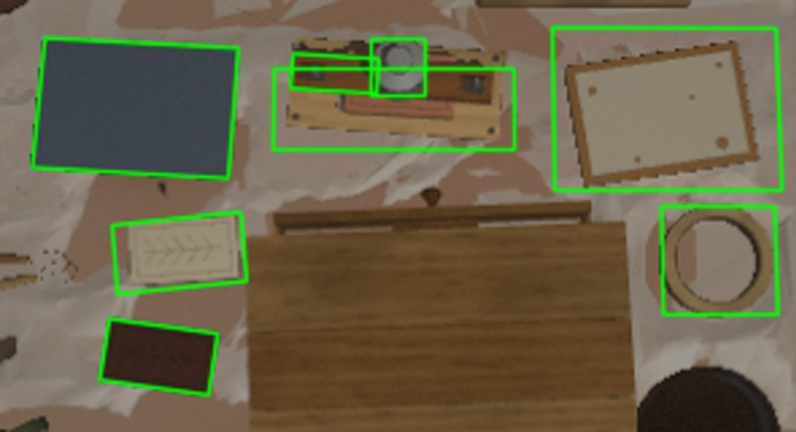

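```bash
cat >> h.py <<'E'
PRESS=np.array([591.,126.8]); PYAW=1.515; BOARD=np.array([568.4,367.7]); BYAW=1.54
def best(pos,yaw):
    s=[(abs(q[5]),a) for a in(yaw,yaw+np.pi,yaw-np.pi) if (q:=env.solve_ik(pos,down(a))) is not None]
    return down(min(s)[1])
def go(x,y,z,yaw): env.goto([x,y,z],best([x,y,z],yaw))
def lin(x,y,z,rate=150,yaw=None): env.move_linear([x,y,z],rate=rate,frame=None if yaw is None else best([x,y,z],yaw))
def st(msg=""):
    o=env.observe(); print(msg,"t%.1f"%o["t"],"p",o["position"].round(1),"F",o["contact_force"].round(1),"w%.1f"%o["gripper_width"]); return o
def local(c,yaw,dx,dy):
    "point in a frame whose y axis points along yaw"
    y=np.array([np.cos(yaw),np.sin(yaw)]); x=np.array([y[1],-y[0]]); return np.asarray(c)+dx*x+dy*y
def snap(name,tag,box=None,f=1):
    p,d=env.camera(name); np.save(f"pics/{tag}.npy",d); np.save(f"pics/{tag}rgb.npy",p)
    if box: u0,v0,u1,v1=box; p=p[v0:v1,u0:u1]
    cv2.imwrite(f"pics/{tag}.png",cv2.resize(p[:,:,::-1],None,fx=f,fy=f,interpolation=cv2.INTER_CUBIC)); return d
E
python3 - <<'E'
from h import *
c=onplane("top",[(340,160.2),(403,150.9),(410.4,193.1),(347,203.5)],14)[:,:2]
print("shelf",c.mean(0),[np.linalg.norm(c[i]-c[i-1]) for i in range(4)],[np.arctan2(*(c[0]-c[1])[::-1]),np.arctan2(*(c[3]-c[2])[::-1])],np.arctan2(*(c[0]-c[3])[::-1]),np.arctan2(*(c[1]-c[2])[::-1]))
env.move_gripper(75,40)
go(592.5,125.5,230,PYAW); st("above")
lin(592.5,125.5,130); st()
snap("scene","w1",(150,120,330,255),4)
E
```

```text
shelf [ 576.79027106 -117.72714414] [np.float64(110.10718818018644), np.float64(160.4430199458191), np.float64(108.19255552000233), np.float64(160.11209059555347)] [np.float64(1.7526054026802034), np.float64(1.7645878093048424)] 0.1725571375408443 0.16922826764205193
above t3.3 p [592.7 124.6 230. ] F [-0.3  0.6  0.2] w75.1
 t4.1 p [593.  125.5 131.3] F [-0.1 -0.6  0.9] w74.9
```

View pics/w1.png

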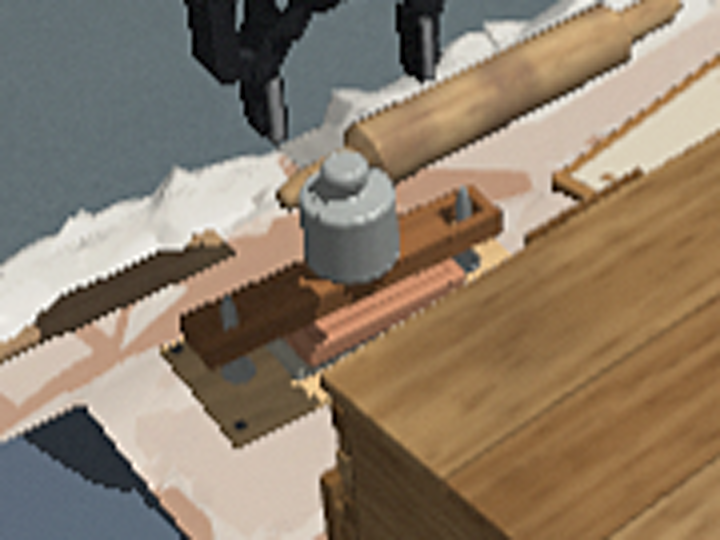

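The open fingers straddle the weight evenly, with tips at crop (275,140) and (428,78). Both pins show inside the slots.

```bash
python3 - <<'E'
from h import *
d=np.load("pics/w1.npy"); C=cloud("scene",d)
for u,v in((218,153),(218,154),(219,154),(218,152),(256,138),(257,138),(257,137)): print(C[v,u].round(1))
lin(592.5,125.5,75,100); st("at weight")
w=env.move_gripper(40,60); o=st("gripped")
lin(592.5,125.5,150,100); o=st("lifted")
x,y=local(BOARD,BYAW,-32,-55); print(x,y)
lin(x,y,130,250,yaw=BYAW); lin(x,y,75-38+5,120); st(); lin(x,y,75-38+.5,20); st("down")
E
```

```text
[588.7 168.  158.2]
[587.4 169.  157.1]
[586.2 167.5 157.2]
[587.1 168.6 161.8]
[580.9  85.2 159.4]
[579.9  83.6 159.2]
[579.7  83.6 161.7]
at weight t4.9 p [592.7 125.6  75.5] F [ 0.5 -0.6  0.3] w75.0
gripped t5.3 p [593.3 126.1  77.2] F [-1.9  2.   5.6] w44.3
lifted t6.2 p [592.1 125.4 148.8] F [-0.9  0.5 -6.2] w44.0
534.721643171089 313.7114060073376
 t8.0 p [535.3 313.7  42.5] F [ 0.  -0.9 -6.6] w43.8
down t8.4 p [535.1 314.2  39.3] F [-4.2 -0.6  3.5] w44.0
```

```bash
python3 - <<'E'
from h import *
env.move_gripper(75); st()
x,y=local(BOARD,BYAW,-32,-55)
lin(x,y,150,200); 
go(PRESS[0],PRESS[1],150,PYAW+np.pi/2); st()
env.move_gripper(56)
lin(*PRESS,80,150); st()
snap("scene","w2",(80,120,330,307),3.2); snap("top","w2t",(140,140,330,220),4)
E
```

```text
t8.8 p [534.9 313.8  37.6] F [-1.  -0.8  0.4] w75.2
 t10.7 p [590.5 127.2 148.9] F [ 0.3 -0.1 -0.3] w75.0
 t11.6 p [591.3 126.9  80.7] F [ 0.  -0.5 -0.4] w55.9
```

View pics/w2.png

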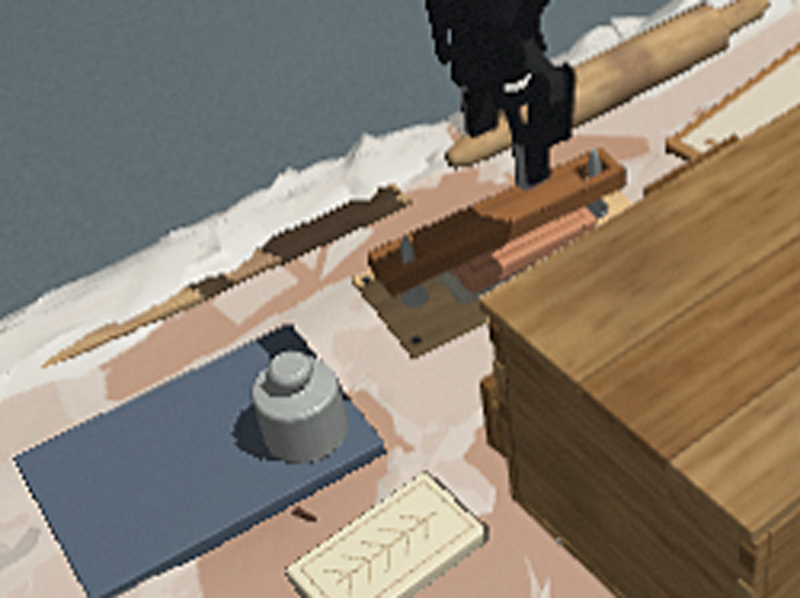

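The weight stands on the board at crop (298,410), and the gripper is centred over the bar. Now the bar.

```bash
python3 - <<'E'
from h import *
lin(*PRESS,50,80); st("at bar")
env.move_gripper(20,50); o=st("grip")
if o["gripper_width"]<22: raise SystemExit("missed")
z0=o["position"][2]
lin(*PRESS,z0+8,40); st("lift8")
lin(*PRESS,130,120); st("lifted")
x,y=local(BOARD,BYAW,36,0); print(x,y)
lin(x,y,120,220,yaw=BYAW+np.pi/2); st()
lin(x,y,50-22+6,120); lin(x,y,50-22+.5,20); st("down")
env.move_gripper(52); st()
lin(x,y,150,200)
go(480,300,230,BYAW+np.pi/2); st()
snap("top","b1",(130,130,420,290),2.7)
E
```

```text
at bar t12.2 p [590.5 126.7  49.1] F [-0.3  0.4  0.2] w56.0
grip t12.7 p [591.1 126.8  50.3] F [-0.3 -0.4 -0.7] w20.1missed
```

```bash
python3 - <<'E'
from h import *
snap("scene","g1",(180,120,310,220),6); st()
E
```

```text
t12.7 p [591.1 126.8  50.2] F [0.2 0.5 0.1] w20.1
```

View pics/g1.png

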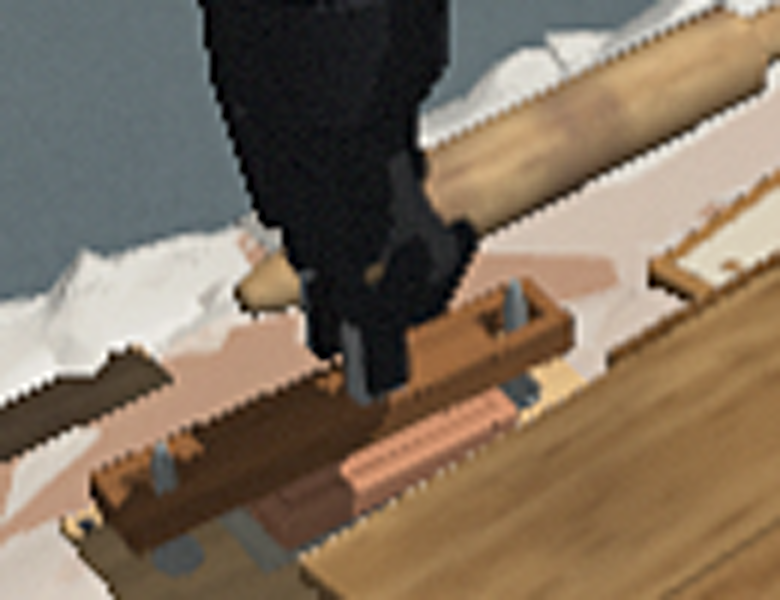

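```bash
python3 - <<'E'
from h import *
np.set_printoptions(precision=0,suppress=True,linewidth=150)
C=cloud("scene",np.load("pics/g1.npy")); 
for u in(238,240,242,244): print(u,[tuple(C[v,u].round().astype(int)) for v in range(172,192,2)])
print(project("scene",[[591-15,127,52],[591-15,127,36],[591-15,127,36],[591-12,127,39],[591-10,127,55]]))
E
```

```text
238 [(np.int64(572), np.int64(138), np.int64(107)), (np.int64(576), np.int64(136), np.int64(98)), (np.int64(576), np.int64(137), np.int64(93)), (np.int64(578), np.int64(136), np.int64(86)), (np.int64(575), np.int64(138), np.int64(84)), (np.int64(581), np.int64(135), np.int64(73)), (np.int64(577), np.int64(138), np.int64(71)), (np.int64(590), np.int64(131), np.int64(53)), (np.int64(588), np.int64(132), np.int64(50)), (np.int64(582), np.int64(136), np.int64(50))]
240 [(np.int64(567), np.int64(137), np.int64(109)), (np.int64(573), np.int64(134), np.int64(99)), (np.int64(573), np.int64(134), np.int64(93)), (np.int64(573), np.int64(134), np.int64(88)), (np.int64(574), np.int64(134), np.int64(82)), (np.int64(578), np.int64(132), np.int64(73)), (np.int64(577), np.int64(133), np.int64(69)), (np.int64(575), np.int64(135), np.int64(65)), (np.int64(585), np.int64(129), np.int64(50)), (np.int64(584), np.int64(131), np.int64(46))]
242 [(np.int64(555), np.int64(140), np.int64(119)), (np.int64(556), np.int64(140), np.int64(113)), (np.int64(567), np.int64(133), np.int64(97)), (np.int64(567), np.int64(133), np.int64(92)), (np.int64(566), np.int64(134), np.int64(88)), (np.int64(569), np.int64(133), np.int64(80)), (np.int64(569), np.int64(133), np.int64(75)), (np.int64(575), np.int64(130), np.int64(63)), (np.int64(583), np.int64(126), np.int64(49)), (np.int64(584), np.int64(126), np.int64(43))]
244 [(np.int64(547), np.int64(140), np.int64(124)), (np.int64(548), np.int64(140), np.int64(118)), (np.int64(552), np.int64(138), np.int64(109)), (np.int64(567), np.int64(129), np.int64(90)), (np.int64(568), np.int64(128), np.int64(83)), (np.int64(569), np.int64(128), np.int64(77)), (np.int64(570), np.int64(128), np.int64(71)), (np.int64(583), np.int64(120), np.int64(52)), (np.int64(582), np.int64(121), np.int64(48)), (np.int64(582), np.int64(122), np.int64(42))]
[[243. 189.]
 [244. 195.]
 [244. 195.]
 [243. 193.]
 [242. 187.]]
```

By depth, the fingertips (near crop (365,395)) are at about z=62, not 39. They closed above the bar, so I'll calibrate the tip height by touching the bar's top gently.

```bash
cat >> h.py <<'E'
def touch(x,y,z0,zmin,step=1.0,thr=4):
    z=z0
    while z>zmin:
        z-=step; lin(x,y,z,15); F=env.observe()["contact_force"][2]
        if F>thr and env.observe()["contact_force"][2]>thr: return z
E
python3 - <<'E'
from h import *
print(touch(*PRESS,49,35)); o=st(); print(o["orientation"],o["joints"])
lin(*PRESS,60,60)
env.move_gripper(56); st()
print(touch(*PRESS,40,8,1.5)); st()
lin(*PRESS,60,60)
E
```

```text
38.0
 t15.5 p [591.3 126.8  39.3] F [-2.  -1.1  5.9] w19.9
[-3.14018800e+00  8.76843280e-02 -1.92716042e-03] [ 1.55046023e-01  1.41177197e-01  1.49517076e+00 -4.62576493e-05
  1.50400547e+00  2.10881121e-01]
 t16.4 p [590.9 126.8  59.8] F [-0.7  0.  -0.2] w56.2
17.5
 t21.5 p [591.3 126.8  19. ] F [-2.1 -1.1  6.3] w56.0
```

Contact puts the tips about 13.5 mm above the reported TCP at 20 mm opening and about 18 mm above it at 56 mm. I'll work with those figures.

```bash
python3 - <<'E'
from h import *
lin(*PRESS,24,80); st("at bar")
env.move_gripper(20,50); o=st("grip")
if o["gripper_width"]<22: raise SystemExit("missed")
lin(*PRESS,32,40); st("lift8")
lin(*PRESS,110,120); st("lifted")
x,y=local(BOARD,BYAW,36,0); print(x,y)
lin(x,y,100,220,yaw=BYAW+np.pi/2); st()
lin(x,y,8,120); lin(x,y,2.3,20); st("down")
env.move_gripper(52); st()
lin(x,y,130,200)
go(480,300,230,BYAW+np.pi/2); st()
snap("top","b1",(130,130,420,290),2.7)
E
```

```text
at bar t23.0 p [590.8 126.7  23.5] F [0.  0.1 0.6] w56.2
grip t23.3 p [592.6 126.9  25.5] F [ 4.7 -0.6  1.4] w28.5
lift8 t23.7 p [592.5 126.7  32.5] F [ 7.6 -0.5 -0.8] w28.7
lifted t24.5 p [590.3 126.7 108.5] F [ 0.4  0.1 -2.1] w29.1
604.3829299017972 366.5915074730312
 t25.7 p [604.5 365.7 100. ] F [ 0.  -0.5 -1.9] w28.5
down t27.1 p [605.  367.    3.5] F [0.4 0.7 2.2] w28.8
 t27.4 p [604.2 366.5   1.9] F [-0.2  0.6  0.7] w52.1
 t28.9 p [480.1 300.  228. ] F [-0.2 -0.5 -1.5] w51.8
```

View pics/b1.png

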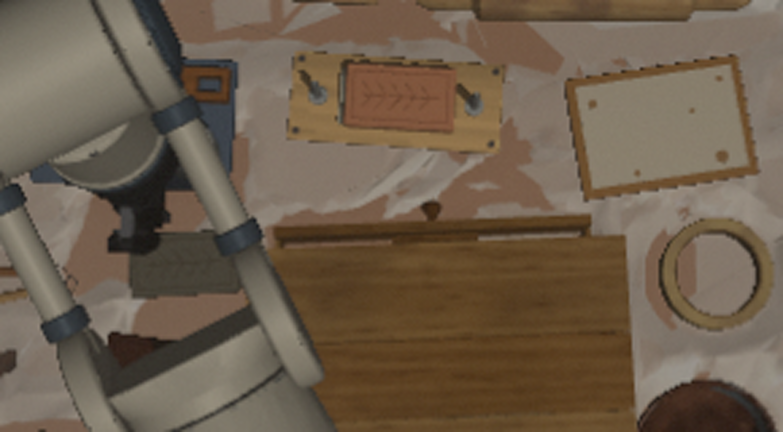

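The press is clear now, with the pale tile at crop (400,96), the pins at about (318,95) and (475,100), and the bar end visible on the board. I'll measure the tile and the ply.

```bash
cat > m.py <<'E'
from h import *
np.set_printoptions(precision=2,suppress=True,linewidth=150)
p=np.load("pics/b1rgb.npy"); H,S,V=np.moveaxis(cv2.cvtColor(p,cv2.COLOR_RGB2HSV).astype(int),2,0)
print([tuple(map(int,(H[v,u],S[v,u],V[v,u]))) for u,v in((278,158),(262,165),(278,175),(244,155),(240,175),(310,180),(325,170),(276,190))])
a=rect("top",((H<13)&(S>105)&(V>85)),36,(250,148,305,182)); print("pale",a)
b=rect("top",((S>100)&(V>60)),12,(231,145,324,192)); print("ply",b)
G=cv2.cvtColor(p,cv2.COLOR_RGB2BGR)
cv2.imwrite("pics/x.png",cv2.resize(G[140:195,225:330],None,fx=7,fy=7,interpolation=cv2.INTER_NEAREST))
E
python3 m.py
```

```text
[(11, 135, 127), (11, 133, 127), (11, 130, 129), (17, 120, 130), (17, 120, 140), (17, 121, 139), (14, 53, 130), (15, 53, 126)]
pale [592.86 124.59  98.49  57.4    1.54]
ply [593.45 119.04 213.58 117.25   1.59]
```

View pics/x.png

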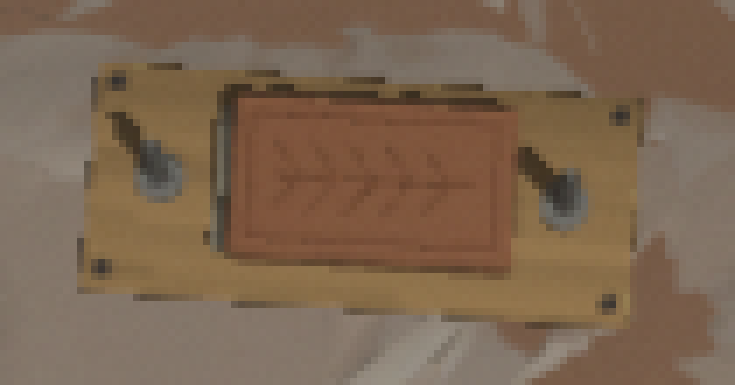

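```bash
python3 - <<'E'
from h import *
f=lambda L:np.array(L)/7-0.5+[225,140]
for n,L in(("corners",[(100,63),(640,98),(630,327),(78,292)]),("screws",[(118,82),(620,116),(608,303),(100,266)])):
    c=onplane("top",f(L),12)[:,:2]; print(n,c.mean(0).round(1),[np.linalg.norm(c[i]-c[i-1]).round(1) for i in range(4)],np.arctan2(*(c[0]-c[1])[::-1]).round(3),np.arctan2(*(c[3]-c[2])[::-1]).round(3))
X,Y,A=592.9,124.6,1.535
go(X,Y,140,A+np.pi/2); env.move_gripper(74)
lin(X,Y,30,150); lin(X,Y,-1,50); st("at pale")
env.move_gripper(45,50); o=st("grip")
if o["gripper_width"]<50: raise SystemExit("missed")
lin(X,Y,8,40); st(); lin(X,Y,110,120); st("lifted")
S=(576.8,-117.7); SY=1.757
lin(*S,100,220,yaw=SY+np.pi/2); st()
lin(*S,0,120); lin(*S,-8.5,20); st("down")
E
```

```text
corners [593.7 128.7] [np.float64(83.5), np.float64(193.2), np.float64(83.1), np.float64(195.7)] 1.534 1.536
screws [594.8 128.9] [np.float64(67.1), np.float64(179.5), np.float64(67.9), np.float64(180.4)] 1.531 1.527
at pale t31.9 p [593.  124.6  -0.9] F [-0.1 -0.8 -0.3] w74.2
grip t32.2 p [593.6 124.7  -0. ] F [ 0.4 -0.4  3.4] w57.1
 t32.6 p [592.6 124.6   7.8] F [-0.4 -0.3 -1.9] w56.7
lifted t33.6 p [592.4 124.5 108.7] F [-0.4 -0.3 -2.7] w56.8
 t34.8 p [ 576.8 -116.9   99.9] F [ 0.3  0.3 -1.1] w57.0
down t36.4 p [ 577.9 -118.    -3.1] F [-8.4  2.9 20.9] w56.9
```

```bash
python3 - <<'E'
from h import *
S=(576.8,-117.7)
lin(*S,-3,20); st()
env.move_gripper(74); env.pause(.2); st("rel")
lin(*S,120,200)
go(480,40,260,1.53); st()   # see shelf+press
snap("top","s1",(225,140,425,215),4)
snap("scene","s1s",(150,120,330,255),4)
E
```

```text
t36.8 p [ 576.9 -117.8   -3. ] F [0.4 1.  1.6] w56.2
rel t37.3 p [ 576.8 -117.7   -3.1] F [0.4 0.3 0.9] w74.0
 t39.1 p [479.9  39.7 258.2] F [ 0.3  0.3 -0.3] w74.2
```

View pics/s1.png

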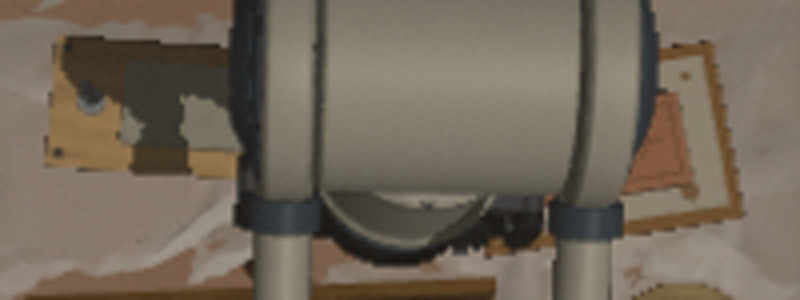

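View pics/s1s.png

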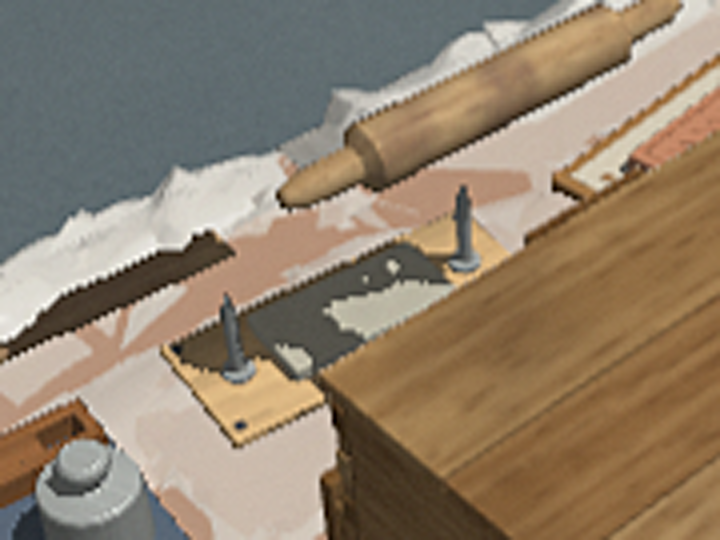

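Both pins stand clear in the scene view, tops at crop (227,292) and (462,185). The pale tile shows on the shelf in both views, so the dark tile is next.

```bash
python3 - <<'E'
from h import *
f=lambda L:(np.array(L)+.5)/4-0.5+[150,120]
a=onplane("scene",f([(227,292),(462,185)]),66)[:,:2]; print("scene pins top",a.round(1),a.mean(0).round(1),np.arctan2(*(a[0]-a[1])[::-1]).round(3),np.linalg.norm(a[0]-a[1]))
b=onplane("scene",f([(238,371),(464,262)]),13)[:,:2]; print("scene pins base",b.round(1),b.mean(0).round(1),np.arctan2(*(b[0]-b[1])[::-1]).round(3),np.linalg.norm(b[0]-b[1]))
g=lambda L:np.array(L)/7-0.5+[225,140]
c=onplane("top",g([(160,180),(563,203)]),13)[:,:2]; print("top pins base",c.round(1),c.mean(0).round(1),np.arctan2(*(c[0]-c[1])[::-1]).round(3),np.linalg.norm(c[0]-c[1]))
X,Y,A=341.1,334.2,1.47
go(X,Y,230,A+np.pi/2); env.move_gripper(70); st()
snap("top","s2",(225,140,425,260),3.5)
lin(X,Y,20,180); st(); lin(X,Y,-4,40); o=st(); 
if o["contact_force"][2]<5: print(touch(X,Y,-4,-14,2)); st("at dark")
E
```

```text
scene pins top [[600.6 199.2]
 [594.1  56.4]] [597.4 127.8] 1.525 142.98020574383975
scene pins base [[598.  201.6]
 [592.3  58.3]] [595.2 129.9] 1.531 143.48628258564918
top pins base [[596.6 200.5]
 [592.5  57.2]] [594.5 128.9] 1.542 143.3332814757273
 t41.4 p [341.3 334.  230. ] F [ 0.3 -0.4  0.2] w70.1
 t42.8 p [341.7 334.8  21.3] F [ 0.6 -0.1  0.6] w70.2
 t43.5 p [341.1 334.2  -3.9] F [-0.2  1.   0.1] w69.9
None
at dark t45.0 p [341.  334.1 -14.2] F [0.6 0.5 0.7] w69.7
```

View pics/s2.png

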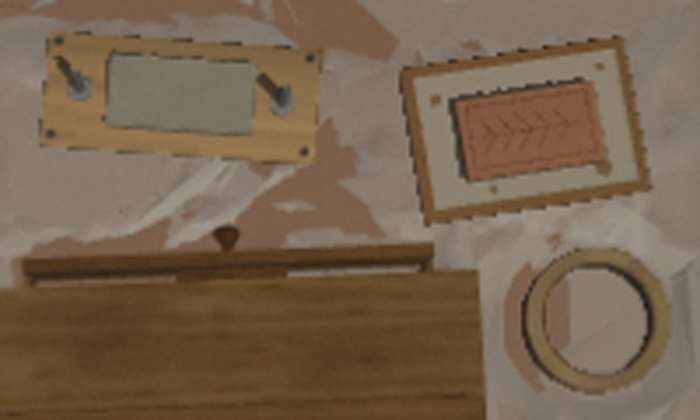

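This view is clear: the pale tile lies square in the middle of the shelf at crop (531,131), and the bare bed is at (181,92). I'll measure both, then grip and place the dark tile.

```bash
python3 - <<'E'
from h import *
np.set_printoptions(precision=2,suppress=True)
p=np.load("pics/s2rgb.npy"); H,S,V=np.moveaxis(cv2.cvtColor(p,cv2.COLOR_RGB2HSV).astype(int),2,0)
print("bed",rect("top",(S<75)&(V>80),22,(252,153,299,181)))
print("pale",rect("top",(H<13)&(S>105)&(V>85),28,(345,155,405,200)))
X,Y,A=341.1,334.2,1.47
env.move_gripper(45,50); o=st("grip")
if o["gripper_width"]<50: raise SystemExit("missed")
lin(X,Y,-6,40); st(); lin(X,Y,120,150); st("lifted")
P=(594.8,128.9); PY=1.533
lin(520,290,120,200,yaw=PY+np.pi/2); lin(*P,120,200); st()
E
```

```text
bed [593.72 128.71 102.68  52.3    1.53]
pale [ 573.42 -117.54   98.47   58.32    1.75]
grip t45.2 p [341.4 334.4 -13.5] F [ 0.2 -0.3  2.4] w56.6
 t45.6 p [341.1 334.2  -5.9] F [ 0.1 -0.5 -1.9] w56.5
lifted t46.6 p [340.6 333.8 118.7] F [ 0.4  0.6 -1.9] w56.5
 t48.7 p [594.4 129.9 120.1] F [-0.2 -0.3 -1.3] w56.5
```

```bash
python3 - <<'E'
from h import *
P=(594.5,128.8)
lin(*P,16,120); st(); z=touch(*P,13,4,1,4); print(z); st("down")
env.move_gripper(74); env.pause(.2); st()
lin(*P,130,200)
go(480,330,260,1.54); st()
snap("top","d1",(130,130,420,290),2.7)
p=np.load("pics/d1rgb.npy"); H,S,V=np.moveaxis(cv2.cvtColor(p,cv2.COLOR_RGB2HSV).astype(int),2,0)
print("dark",rect("top",(V<75),36,(250,145,305,185)).round(2))
snap("scene","d1s",(60,120,330,322),2.9)
E
```

```text
t49.7 p [595.2 129.   17.2] F [ 0.6  0.  -1.1] w56.5
7
down t51.4 p [594.7 128.8   8.5] F [-3.5 -0.4  6.2] w56.7
 t51.9 p [594.4 128.8   6.8] F [-0.4  0.4  0.5] w74.0
 t53.7 p [480.1 329.5 258.1] F [-0.2 -0.7  0.4] w74.0
dark [593.61 125.89 115.52  61.84   1.52]
```

View pics/d1.png

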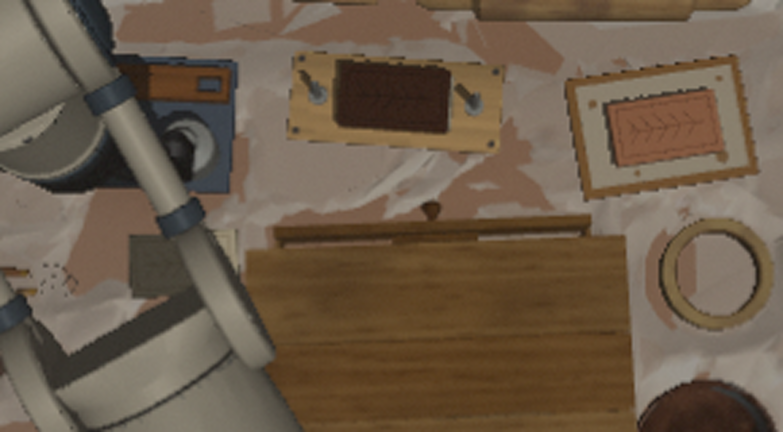

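View pics/d1s.png

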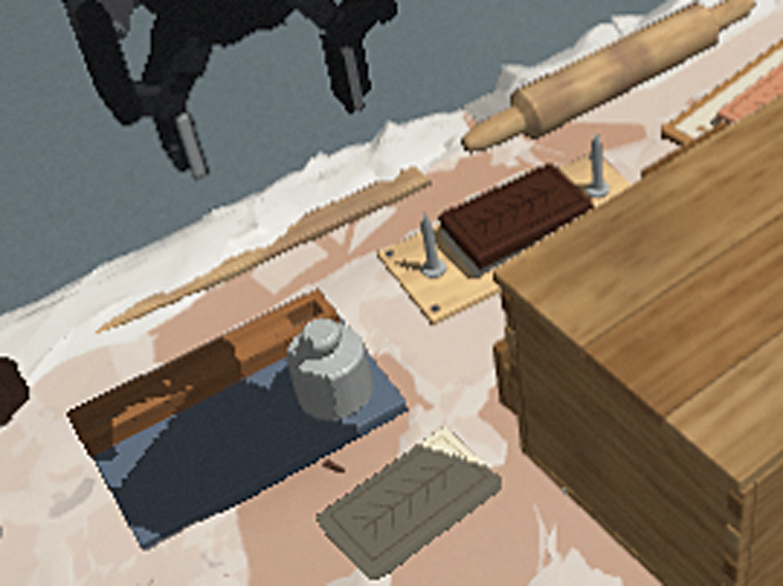

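The dark tile is centred between the pins at crop (393,97), while the bar and weight sit on the board with the bar at the far edge. I'll measure the bar from the earlier s2 frame, where the board should be unobstructed.

```bash
python3 - <<'E'
from h import *
np.set_printoptions(precision=2,suppress=True)
p=np.load("pics/s2rgb.npy"); H,S,V=np.moveaxis(cv2.cvtColor(p,cv2.COLOR_RGB2HSV).astype(int),2,0)
print("bar",rect("top",(H<22)&(S>95),30,(138,142,228,175)))
C=cloud("top",np.load("pics/s2.npy")); z=C[...,2]
print("weight body/knob",rect("top",(z>48),66,(180,160,225,205)))
cv2.imwrite("pics/s2b.png",cv2.resize(p[140:220,130:235,::-1],None,fx=7,fy=7,interpolation=cv2.INTER_NEAREST))
E
```

```text
bar [601.78 369.88 178.32  33.33   1.56]
weight body/knob [536.   310.73  48.95  48.73   0.5 ]
```

View pics/s2b.png

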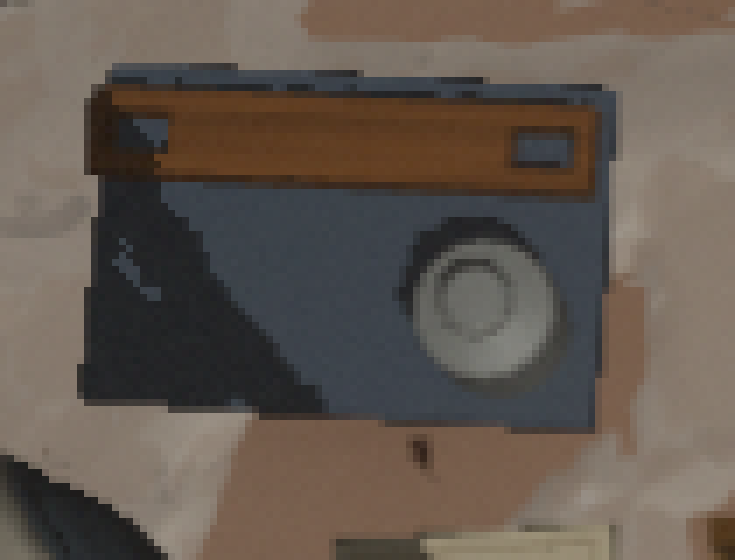

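The bar's slots are at crop (143,135) and (543,148), and the weight is at (485,308). The camera reads about 3 mm lower in x than the robot here, so I'll check that bias on the dark tile, which was released at a known robot pose.

```bash
python3 - <<'E'
from h import *
np.set_printoptions(precision=2,suppress=True)
g=lambda L:np.array(L)/7-0.5+[130,140]
s=onplane("top",g([(143,135),(543,148)]),30)[:,:2]; print("slots",s,s.mean(0),np.arctan2(*(s[0]-s[1])[::-1]))
c=onplane("top",g([(95,88),(600,107),(594,197),(90,172)]),30)[:,:2]; print("bar corners",c.mean(0),np.arctan2(*(c[0]-c[1])[::-1]),np.arctan2(*(c[3]-c[2])[::-1]))
b=onplane("top",g([(107,65),(616,92),(597,432),(80,398)]),14)[:,:2]; print("board",b.mean(0))
p=np.load("pics/d1rgb.npy"); H,S,V=np.moveaxis(cv2.cvtColor(p,cv2.COLOR_RGB2HSV).astype(int),2,0)
for v in(155,166,176): print([tuple(map(int,(H[v,u],S[v,u],V[v,u]))) for u in range(250,302,2)])
q=p[145:185,245:310,::-1]; cv2.imwrite("pics/d1q.png",cv2.convertScaleAbs(cv2.resize(q,None,fx=11,fy=11,interpolation=cv2.INTER_NEAREST),alpha=1.8))
E
```

```text
slots [[602.32 440.75]
 [601.44 298.8 ]] [601.88 369.77] 1.5646030379576983
bar corners [602.13 369.3 ] 1.5589683053103676 1.5477414340888542
board [567.85 368.61]
[(18, 116, 127), (18, 117, 126), (17, 120, 85), (16, 120, 49), (10, 130, 51), (8, 143, 48), (8, 120, 51), (10, 128, 50), (12, 133, 50), (10, 130, 51), (10, 143, 50), (9, 132, 52), (10, 141, 49), (10, 138, 50), (9, 125, 49), (10, 138, 48), (9, 145, 51), (11, 122, 46), (12, 125, 45), (10, 125, 47), (14, 113, 52), (15, 118, 52), (15, 109, 56), (17, 120, 115), (17, 119, 124), (18, 119, 122)]
[(21, 18, 102), (17, 119, 139), (15, 122, 65), (12, 127, 52), (10, 125, 51), (11, 130, 53), (9, 127, 52), (9, 114, 47), (11, 145, 51), (9, 130, 53), (10, 119, 47), (10, 132, 52), (10, 138, 48), (12, 139, 46), (9, 136, 43), (10, 119, 45), (9, 130, 45), (10, 125, 45), (11, 128, 42), (10, 130, 47), (10, 142, 52), (10, 135, 53), (11, 132, 52), (18, 59, 87), (17, 110, 132), (17, 124, 136)]
[(18, 119, 141), (18, 119, 142), (17, 121, 141), (15, 122, 67), (12, 116, 57), (12, 137, 52), (12, 140, 51), (9, 135, 51), (8, 120, 51), (8, 120, 51), (9, 133, 50), (10, 133, 50), (9, 127, 52), (8, 142, 52), (12, 130, 53), (11, 137, 52), (10, 118, 54), (11, 135, 53), (9, 123, 54), (8, 123, 54), (8, 125, 51), (11, 132, 54), (10, 132, 52), (21, 54, 113), (18, 121, 146), (18, 120, 147)]
```

View pics/d1q.png

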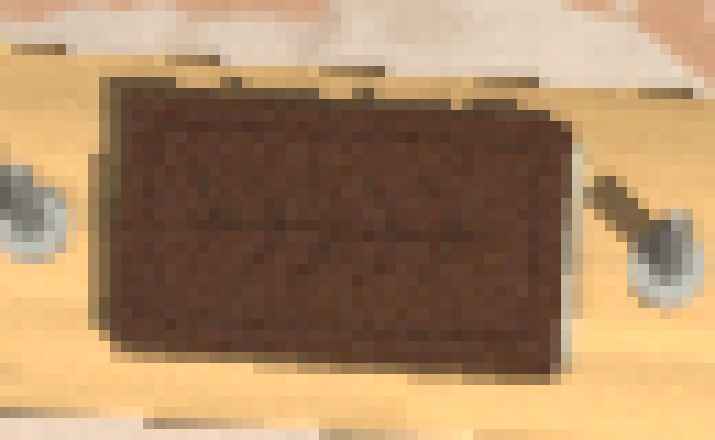

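That was my 16th view, so checks from here are numeric only. In it the dark tile's corners are at crop (125,95), (573,115), (560,380) and (113,348).

```bash
python3 - <<'E'
from h import *
c=onplane("top",np.array([(125,95),(573,115),(560,380),(113,348)])/11-.5+[245,145],36)[:,:2]
print("dark",c.mean(0).round(1),np.arctan2(*(c[0]-c[1])[::-1]).round(3),np.arctan2(*(c[3]-c[2])[::-1]).round(3),[np.linalg.norm(c[i]-c[i-1]).round(1) for i in range(4)])
E
```

```text
dark [592.1 129.6] 1.555 1.528 [np.float64(57.5), np.float64(99.9), np.float64(60.1), np.float64(99.2)]
```

The dark tile's camera position, set against where the robot released it, gives a bias of about (+2.4, -0.8) mm. The bar's contact with the pins on lifting also put the press near x=596 in robot coordinates, so I'll refit the bar there.

```bash
cat >> h.py <<'E'
PR=np.array([596.2,128.3]); PRY=1.533
E
python3 - <<'E'
from h import *
B=(604.4,369.1); a=1.55+np.pi/2
go(*B,120,a); env.move_gripper(52); lin(*B,20,150); lin(*B,2.8,40); st("at bar")
env.move_gripper(20,50); o=st("grip")
if o["gripper_width"]<24: raise SystemExit("missed")
lin(*B,110,120); st("lifted")
lin(*PR,110,220,yaw=PRY+np.pi/2); lin(*PR,62,120); env.pause(.2); st("above pins")
z=62
while z>24:
    z-=2; lin(*PR,z,30); o=env.observe(); F=o["contact_force"]
    if z<56 and z%6==0: print(z,o["position"].round(1),F.round(1))
    if F[2]>5 or np.hypot(*F[:2])>10: break
st("stop at %.0f"%z)
E
```

```text
at bar t57.0 p [604.3 369.    2.4] F [ 0.1 -1.   0.1] w52.3
grip t57.3 p [604.7 369.3   3.5] F [ 0.8 -0.9  3.1] w28.9
lifted t58.3 p [603.9 368.8 108.5] F [-0.3  0.7 -1.8] w28.5
above pins t60.3 p [596.9 128.5  63.4] F [ 0.8 -0.4 -1.7] w28.6
54 [596.1 128.3  53.7] [ 0.5  0.  -1.1]
48 [596.1 128.3  47.8] [ 0.3 -1.  -2.1]
42 [596.1 128.3  41.7] [ 1.1 -0.1 -1.5]
36 [596.1 128.3  35.8] [-0.4 -0.5 -1.8]
30 [596.1 128.3  29.8] [ 0.   0.1 -1.4]
24 [596.4 128.3  25.4] [-3.8 -0.6  5.9]
stop at 24 t65.1 p [596.4 128.3  25.4] F [-3.8 -0.6  5.9] w28.7
```

The bar slid down freely and seated at TCP z≈25. Now I'll release it and bring back the weight.

```bash
python3 - <<'E'
from h import *
env.move_gripper(52); env.pause(.1); st("released")
lin(*PR,120,200)
W=(538,313.7)
go(*W,140,BYAW); env.move_gripper(76); lin(*W,40,150); lin(*W,13,60); st("at weight")
d=snap("top","f0")
C=cloud("top",d); p=np.load("pics/f0rgb.npy"); H,S,V=np.moveaxis(cv2.cvtColor(p,cv2.COLOR_RGB2HSV).astype(int),2,0)
print("bar",rect("top",(C[...,2]>44)&(C[...,2]<75),52,(230,140,322,185)).round(2), np.median(C[158:170,268:285,2]))
env.move_gripper(40,60); o=st("grip")
if o["gripper_width"]<43: raise SystemExit("missed")
lin(*W,30,60); lin(*W,140,150); st("lifted")
lin(*PR,140,200,yaw=PRY); lin(*PR,62,120); env.pause(.2); st("above bar")
print(touch(*PR,57,48,1,3)); st("down")
E
```

```text
released t65.5 p [596.2 128.3  23.8] F [ 0.8 -0.2  0.9] w52.1
at weight t69.1 p [537.8 313.6  12.6] F [-0.6 -0.   0.3] w75.8
bar [593.05 131.1  180.17  32.78   1.53] 51.84149952255041
grip t69.5 p [538.5 314.1  14. ] F [0.1 1.1 3.9] w47.9
lifted t70.8 p [537.4 313.4 138.4] F [ 0.1 -0.3 -6.9] w47.9
above bar t72.9 p [596.9 128.4  63.4] F [ 0.   0.3 -6.3] w48.2
50
down t75.0 p [596.5 128.3  52. ] F [-6.2 -0.6  5.9] w47.7
```

```bash
python3 - <<'E'
from h import *
env.move_gripper(76); env.pause(.2); st("released")
lin(*PR,150,120); go(470,330,260,1.54); st()
d=snap("top","f1"); C=cloud("top",d); z=C[...,2]; p=np.load("pics/f1rgb.npy"); H,S,V=np.moveaxis(cv2.cvtColor(p,cv2.COLOR_RGB2HSV).astype(int),2,0)
print("bar+weight",rect("top",(z>44),52,(230,140,322,185)).round(2),"bar z",np.median(z[158:168,252:260]),np.median(z[162:170,292:300]))
print("weight body",rect("top",(z>82),95,(250,130,310,185)).round(2),"knob z",np.percentile(z[140:180,260:300],99.5))
print("pale",rect("top",(H<13)&(S>105)&(V>85),28,(345,155,405,200)).round(2))
print("tape",rect("top",(z>14),24,(365,210,422,256)).round(2))
ds=snap("scene","f1s"); Z=cloud("scene",ds)
m=(Z[...,2]>58)&(Z[...,2]<120)&(abs(Z[...,0]-596)<60)&(abs(Z[...,1]-128)<45); P=Z[m]
print("scene weight pts",len(P),P.min(0).round(),P.max(0).round(),P.mean(0).round())
E
```

```text
released t75.6 p [596.2 128.3  49.9] F [-0.8  0.2 -1. ] w76.0
 t77.6 p [470.4 329.2 258.7] F [0.3 0.4 0.6] w76.1
bar+weight [601.58 131.27 178.76  56.82   1.6 ] bar z 51.92706430781084 52.57094529317715
weight body [5.9519e+02 1.2794e+02 4.7750e+01 4.6660e+01 3.0000e-02] knob z 116.96372312119207
pale [ 573.89 -117.62   98.72   57.08    1.76]
tape [ 4.4120e+02 -1.6667e+02  1.0049e+02  1.0049e+02  1.0000e-02]
scene weight pts 639 [572. 103.  58.] [620. 152. 116.] [588. 133.  89.]
```

```bash
python3 - <<'E'
from h import *
env.pause(.3); env.job_done(); st()
E
```

```text
the job is handed in; nothing more can be done
the job is handed in; nothing more can be done
```

The job is finished and handed in at about 78 s of the 128 s allowed. The weight and bar were set aside on the board and the pale tile was moved to the kiln shelf. The dark tile went onto the bed, the bar back over both pins, and the weight onto the bar.

**Last checks** (top camera unless noted; no verdict is reported, so these are my own readings):

| Item | Reading | Limit |
|---|---|---|
| Pale tile from the middle of the shelf | about 3 mm, square within 0.01 rad | 20 mm, 0.25 rad |
| Dark tile from the press centre, measured before the bar went on | about 2 mm, within about 0.02 rad | 12 mm, 0.15 rad |
| Bar from the press centre | about 3 mm, in line, top at z≈52 mm (seated on the tile) | 12 mm |
| Weight from the middle of the bar | about 4 mm, knob top at 117 mm against 114 mm nominal | 15 mm |

- **Tape and cream tile:** The tape reads within 1–2 mm of where it started. I did not re-measure the cream tile at the end; it looked in place in the last pictures and nothing went near it.

**What disagreed or went wrong:**
- **Fingertip position:** By touch, the tips stood about 13–18 mm above the reported TCP, not 11 mm ahead of it. The first bar grasp therefore closed above the bar. I calibrated by touch and repeated it.
- **Weight, first grip:** For the same reason the first grip on the weight held only its top edge, but it carried safely.
- **Pale tile:** It was released about 5 mm above the shelf, after the fingertips pressed on the shelf with about 21 N.
- **Camera bias:** The top camera read about 2.5–3 mm low in x against the robot. I corrected for that before refitting the bar, and it then slid over the pins without side force.
- **Final side view:** The scene camera's depth points only confirm roughly that the weight is upright near the press centre. I had used all 16 picture views by then, so the final checks are numeric.

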